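Unlock a feeder fixture: walk the sticky shutter open, take out the T-key

ROBOT

A 6-joint arm with a two-finger parallel gripper is mounted at the origin on the work surface. World frame = base frame: x ahead of the robot, y to its left, z up, the work surface at z = 0. Lengths are in m, angles in degrees, forces in N, time in s.
With the tool pointing down it reaches from about 0.35 to 0.875 m from the base axis. Payload 4.2 kg.
Tool frame: the origin (TCP) lies at the very end of the fingers, on their centre line; the grasp point (between the pads) lies 19 mm behind it; z points along the fingers, y is the line along which they close (so a half turn about z gives the same grasp; the last joint's range is limited). The gripper opens to 87 mm and grips with 3 to 60 N. Pads are 19 mm wide; open, the fingers measure 117 mm over their backs; the gripper's body (75 mm by 190 mm) begins 51 mm behind the grasp point.
Start: joints at [85.52, 22.042, 0.453, 0, -68.411, -14.817], TCP at [0.207, 0.59, 0.223] pointing down, gripper open.
Joint ranges: [-179.83, 179.83], [-69.29, 118.12], [-61.27, 80.66], [-181.25, 117.63], [-171.15, -9.14], [-177.46, 177.46]. Speed limits (degrees/s): [159.86, 159.86, 180, 180, 180, 180].

INTERFACE

Orientations are given as a 3x3 rotation matrix whose columns are the frame's x, y, z axes.
In Python, from station import sense, cams, r gives the robot as it stands. The module is installed in compiled form; this text tells all that it offers.
- The arm moves only by the tool step_arm, never from a script. Its argument "targets" is text: rows parted by semicolons, each of 4 numbers parted by spaces: the shift along the tool's x, y, z in cm, then the turn about the tool's z in degrees. In form: x y z turn; .... A call has 1 to 12 rows; each row shifts and turns the commanded pose from where the row before left it, along the tool's axes as they then stand; what a row does not reach is not made up. A row lasts 1/12 s, in which the tool goes at most 41.7 mm and 7.16 degrees, less where a joint would pass 70% of its speed; a pose out of reach is approached as far as the arm can. A call with a gripper value outside its range is refused whole. "claw" is the finger opening in cm, from 0 to 8.7, set as the call begins (left out, the last holds). The fingers move at their own pace and stop on an object; the grip force is fixed at half the most. Time passes only in rows, so rows that do not move let the fingers close. It gives the time, the measured TCP pose, the force, the opening and the grip force at its end, in the units of the state.
- sense(): the state, without advancing time (a new reading comes with each control period).
- cams.capture(name): name is "side" or "top" or "wrist"; returns a dict with "frame" (384x512x3 uint8, blue, green, red), "vertical_fov" (degrees; the focal length in pixels is half the picture's height over the tangent of half this angle, whatever the lens; pixels are square), "cx", "cy" (the principal point, pixels), "eye" and "rotation" of the camera in the world; the wrist camera has in their place "tool_from_camera" (4x4, takes a point from camera to tool coordinates, whose origin is the TCP and whose axes are the flange's). Camera axes: x right, y down, z forward; pixel columns grow to the right and rows downward; lengths in m; the calibration is good to about 2 mm. A picture is of the moment at which its call begins: read the wrist's pose just before it. There is no depth.
- r.finish_job(): hands the job in; it is judged then, once.
The state is a dict: "time_s": time; "joints": joint angles; "joint_velocities": joint speeds; "effort": joint torques, N m; "tcp_pos": TCP position; "ee_rot": TCP orientation; "wrist_force": force on the tool from outside, world axes, zero at the start; "moment": the same for the moment, N m; "gripper_width": opening from 0.0 (shut) to 1.0 (fully open); "gripper_force": force on a finger pad.
Only numpy, scipy, OpenCV 4.12 (cv2) and the standard library are available. Lean on these libraries where they do the work, as an engineer would, in place of code of your own. Each camera call takes 0.05 s, during which the arm holds its last target. There are 200 camera calls.

TASK

The sliding shutter on the fixture sticks and jams if one end gets too far ahead: slide it fully open, home against both red end stops, by gently pushing its two orange tabs in turn, without gripping or forcing it. Then turn the blue T-key so that its crossbar passes up through the slot, take it out, and stand it upright on the floor of the green tray without disturbing the steel block, the servo motor or the mouse.

Things in the scene. Friction and masses are not known exactly. Their poses are not given: they have to be found in the camera images.
- fixture: Fixed fixture, turned up to 0.3 rad. Origin on the table under the slot's centre; +x is the way the shutter opens (away from the robot), z up. Base plate, top 8 mm high. Grey deck 32 to 38 mm high over x -65..180, y -118..118 mm. Guide channels along both sides (|y| 88 to 118 mm), 54 mm high, with lips that hold the shutter down: it cannot be lifted out.
- slot (a point): Centre of the deck's only slot, on the deck's upper face (38 mm high). The slot is 36 mm along x and 124 mm along y. Axes as the fixture's.
- stop_left (a point): Centre of the left red end stop's face. Axes as the fixture's. When the shutter is fully open its shoes touch both stops and both tabs' faces are 80 mm short of them in x (83 mm beyond the slot's centre).
- stop_right (a point): The same for the right red end stop.
- chute_lip (a point): Middle of the front lower edge of a fixed aluminium feed chute, 58 mm high, 38 mm beyond the slot's centre. From here back (+x) the chute covers the middle of the shutter's way: 70 mm wide (35 mm each side), its top edge 80 mm high here, rising to 105 mm at 170 mm farther. It cannot be moved.
- shutter: Sliding aluminium plate, 62 mm (x) by 200 mm (y), 0.6 kg, black 80 mm long shoes at its ends; origin: centre of its underside, 38 mm high. Front edge notched round the key's stem, 50 mm wide, 42 mm deep. 5 mm side play each way. An end pushed with a few N (friction 2 to 6 N) moves while the other stays behind; turned about 0.16 rad in its channels (one tab 22 mm ahead) it wedges, and pushing the lagging end frees it.
- tab_left (a point): Left orange push tab of the shutter (left seen from the robot, +y), upright, 24 mm wide, 8 mm thick, from 48 to 84 mm above the table. This point: centre of its face towards the robot, which is flush with the shutter's front edge. Axes are the shutter's (x = opening way). 75 to 100 mm to go at the start, slightly askew, covering much of the slot.
- tab_right (a point): Right orange push tab (-y), same shape, 136 mm from the left one, same axes.
- key_grip (a point): Point on the axis of the blue T-key's stem, 95 mm above the foot's underside, 15 mm below the stem's top. Stem 28 mm along x by 14 mm along y, with a yellow line along x on its top. The foot (crossbar) is 104 mm along x, 24 mm along y, 14 mm high. 0.25 kg. It stands upright through the slot and the shutter's notch; z up.
- key_foot (a point): Centre of the underside of the key's foot, same axes. At the start it stands on the base plate under the deck, crosswise to the slot (within 0.65 rad); it can rise about 10 mm before the foot meets the deck. It comes out only with its x along the slot's y and the shutter open.
- tray_in (a point): Centre of the green tray's inner floor (5 mm above the table). Fixed tray, outside 210 mm along its x, 150 mm along its y, 30 mm high, walls 5 mm. It stands left or right of the fixture; a grey divided bin (45 mm high) stands on the other side.
- block_mid (a point): Centre of a loose steel block, 40 x 60 x 32 mm, its 60 mm along the tray's y, standing in the green tray, nearer one end or about the middle; either way the larger end is free for the key's foot laid along the tray's y. Leave it alone.
- post_left: Fixed aluminium post 170 mm high with a black rack, 52 mm foot, beyond the left tray. Origin on the table.
- post_right: The same on the right.
- mouse: Loose black computer mouse, 100 x 60 x 34 mm, beside the fixture's front corner, left or right. Origin at its underside. Leave it alone.
- servo: Loose black and orange servo motor, 70 x 45 x 62 mm, beside the other front corner. Origin at its underside. Leave it alone.
Not all that is in view belongs to the job. What is shaped like the shutter but turquoise or yellow is not meant. There is more than one size of the part that bears key_grip; the job needs the smaller.

How it is judged (in metres and radians):
On the way, in this order (a step that is already met when the one before it is completed fails the run):
1. the shutter is fully open, both ends within 7 mm of the end stops (x of each of tab_left, tab_right in the frame of fixture above 0.076 m), for 0.2 s.
2. the key is out of the slot, above the deck (z of key_grip in the frame of fixture above 0.14 m), for 0.1 s.
At the end, for the whole second after the job is handed in: The key stands upright (within 0.12 rad) with its foot on the green tray's floor, wholly inside the tray's outline, grip point within 7 mm of its standing height, released; both tabs of the shutter are still within 7 mm of fully open (all of step 1 and x of key_grip in the frame of tray_in between -0.105 and 0.105 m and y of key_grip in the frame of tray_in between -0.075 and 0.075 m and z of key_grip in the frame of tray_in between 0.088 and 0.101 m and angle between key_grip's own z axis and vertical below 0.12 rad); the robot touches nothing.
It fails at once if the shutter is gripped or forced: the fingers press on it with more than 60 N (contact force between the fingers and shutter above 60 N).
It fails at once if the block is moved by more than 40 mm (distance of block_mid from where it was at the start of the episode above 0.04 m).
It fails at once if the mouse is moved by more than 40 mm (distance of mouse from where it was at the start of the episode above 0.04 m).
It fails at once if the servo is moved by more than 40 mm (distance of servo from where it was at the start of the episode above 0.04 m).
It also fails if it takes over 67 s, if anything falls off the work surface, if the arm or the gripper's body presses on something with over 40 N, if the wrist force passes 120 N, or if a joint passes its speed limit or range.

## Working session

There is one attempt and no reset: what is moved stays moved. The work goes in short steps, Python scripts to look and compute and a tool call to move; the robot and the scene stay as the last step left them, time stands still between calls to the robot, and variables do not carry over. Pictures are saved under pics/ and viewed, at most 10 in all, crops included, and the job is handed in when it is done.

Besides the shell and the picture viewer there is one more tool, called after "Request:" as a command line: name --argument value ..., lists and objects as JSON in quotes. step_arm: Moves the arm, as the interface text tells. Its arguments: {"type":"object","properties":{"targets":{"type":"string"},"claw":{"type":"number"}},"required":["targets"]}

```bash
mkdir -p pics; ls; cat > h.py <<'E'
import numpy as np, cv2
from station import sense, cams, r
def cap(n):
    s=sense(); c=cams.capture(n)
    if n=='wrist':
        T=np.eye(4);T[:3,:3]=np.array(s['ee_rot']);T[:3,3]=s['tcp_pos'];M=T@np.array(c['tool_from_camera'])
        c['eye']=M[:3,3];c['rotation']=M[:3,:3]
    return c
def save(c,name):
    cv2.imwrite('pics/'+name+'.png',c['frame'])
    np.savez('pics/'+name+'.npz',eye=c['eye'],R=c['rotation'],f=192/np.tan(np.radians(c['vertical_fov'])/2),cx=c['cx'],cy=c['cy'])
def pt(name,uv,z):
    d=np.load('pics/'+name+'.npz');v=d['R']@np.array([(uv[0]-d['cx'])/d['f'],(uv[1]-d['cy'])/d['f'],1.])
    return d['eye']+v*(z-d['eye'][2])/v[2]
def proj(name,p):
    d=np.load('pics/'+name+'.npz');q=d['R'].T@(np.array(p)-d['eye']);return d['f']*q[0]/q[2]+d['cx'],d['f']*q[1]/q[2]+d['cy']
def crop(name,x0,y0,x1,y1,k,out):
    im=cv2.imread('pics/'+name+'.png')[y0:y1,x0:x1];cv2.imwrite('pics/'+out+'.png',cv2.resize(im,None,fx=k,fy=k,interpolation=cv2.INTER_CUBIC))
E
python3 - <<'E'
from h import *
for n in('top','side'):
    c=cap(n);save(c,n+'0');print(n,c['eye'],np.round(c['rotation'],2).tolist(),c['vertical_fov'])
a=[cv2.imread('pics/%s0.png'%n) for n in('top','side')]
cv2.imwrite('pics/both.png',cv2.resize(a[0],(800,600),interpolation=cv2.INTER_CUBIC));cv2.imwrite('pics/side_b.png',cv2.resize(a[1],(800,600)))
s=sense();print(s['tcp_pos'],s['ee_rot'],s['time_s'])
E
```

```text
pics
top [0.36015515 0.06110755 1.39868069] [[0.01, -1.0, 0.08], [-1.0, -0.01, 0.02], [-0.02, -0.08, -1.0]] 43.43352311711237
side [ 0.13439539 -0.82185854  0.77906201] [[0.95, -0.18, 0.27], [-0.32, -0.56, 0.76], [0.01, -0.81, -0.59]] 57.55020973006619
[0.20634433 0.58939346 0.22156284] [[ 9.43771920e-01 -3.30596854e-01 -5.33225772e-04]
 [-3.30597262e-01 -9.43770042e-01 -1.88625077e-03]
 [ 1.20346061e-04  1.95647349e-03 -9.99998079e-01]] 0.1
```

View pics/both.png

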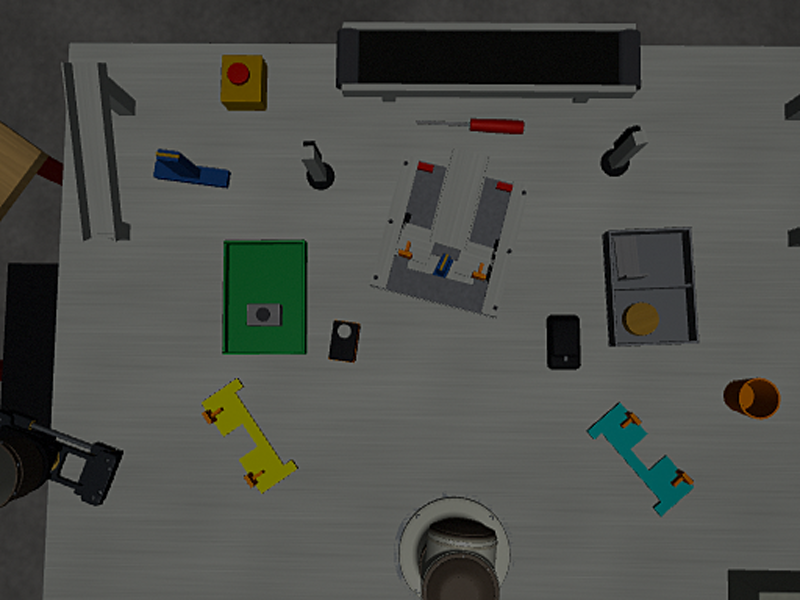

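View pics/side_b.png

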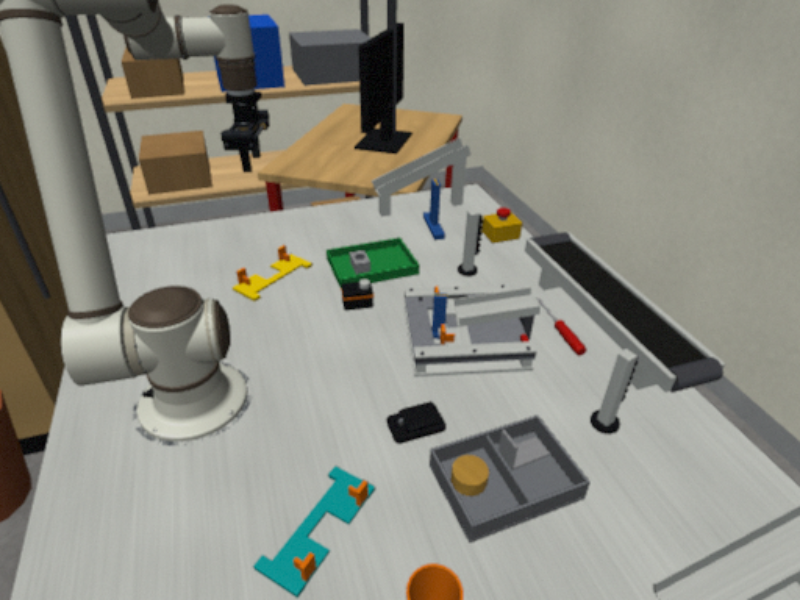

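The top view shows the fixture at (445,235), the tray at (265,297) with its block at (264,315), the servo at (345,340) and the mouse at (563,342). There are two blue T-keys: one in the fixture slot at (443,264), and a larger free-standing one at (190,170). The slot one is meant. There are three shutter-like parts: yellow (250,435), turquoise (640,458) and the aluminium one in the fixture, which is the right one. I'll confirm this in an enlarged crop.

```bash
python3 - <<'E'
from h import *
crop('top0',225,85,355,215,4.6,'c1')
crop('top0',130,145,240,240,7,'c2')
E
```

```text
(no output)
```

View pics/c1.png

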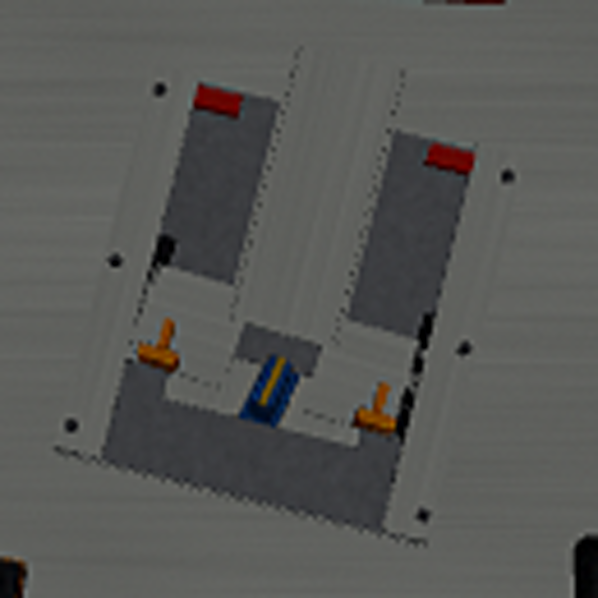

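The crop confirms an aluminium shutter with orange tabs at crop (158,352) and (377,418), red stops at (217,102) and (450,158), and a blue key with its yellow line through the notch at (270,388).

```bash
python3 - <<'E'
from h import *
P=lambda u,v,z:pt('top0',(225+(u+.5)/4.6-.5,85+(v+.5)/4.6-.5),z)
sl=P(217,111,.046);sr=P(449,168,.046);print('stops',sl,sr,np.linalg.norm(sl-sr))
d=(sl-sr)[:2];yaw=np.arctan2(d[1],d[0])-np.pi/2;print('yaw',np.degrees(yaw))
a=P(105,458,.054);b=P(193,90,.054);d=(b-a)[:2];print('yaw edge',np.degrees(np.arctan2(d[1],d[0])))
x=np.array([np.cos(yaw),np.sin(yaw)]);m=((sl+sr)/2)[:2]-.163*x;print('slot',m)
R=np.c_[x,[-x[1],x[0]]]
for n,q in dict(tl=P(158,358,.084),tr=P(376,424,.084),key0=P(282,360,.118),key1=P(262,403,.118),liptl=P(234,320,.0),).items():print(n,q[:2],R.T@(q[:2]-m))
for n,uv in dict(bl=(264,315),tray_tl=(224,240),tray_br=(307,353)).items():print(n,pt('top0',(uv[0]*.64,uv[1]*.64),.03))
c=cap('wrist');print(np.round(c['tool_from_camera'],3).tolist(),c['vertical_fov'],c['cx'],c['cy'])
E
```

```text
stops [0.6916508  0.06030959 0.046     ] [ 0.65705673 -0.0831954   0.046     ] 0.14761582579005098
yaw -13.553428248666606
yaw edge -12.58929699469922
slot [0.51589302 0.02675647]
tl [0.53223297 0.09395666] [0.00013641 0.06915809]
tr [ 0.49399201 -0.03624028] [-0.00652769 -0.06637495]
key0 [0.5273296  0.02101509] [ 0.0124636  -0.00290131]
key1 [0.50208373 0.03240052] [-0.01474741  0.00225064]
liptl [0.56803886 0.04803262] [0.04570757 0.03290413]
bl [0.4242664  0.35059667 0.03      ]
tray_tl [0.56158329 0.42822951 0.03      ]
tray_br [0.35609805 0.27034959 0.03      ]
[[0.0, -0.958, -0.285, 0.08], [1.0, 0.0, 0.001, -0.0], [-0.001, -0.285, 0.958, -0.162], [0.0, 0.0, 0.0, 1.0]] 70.35225083088301 258.56371352093686 191.46898277774426
```

View pics/c2.png

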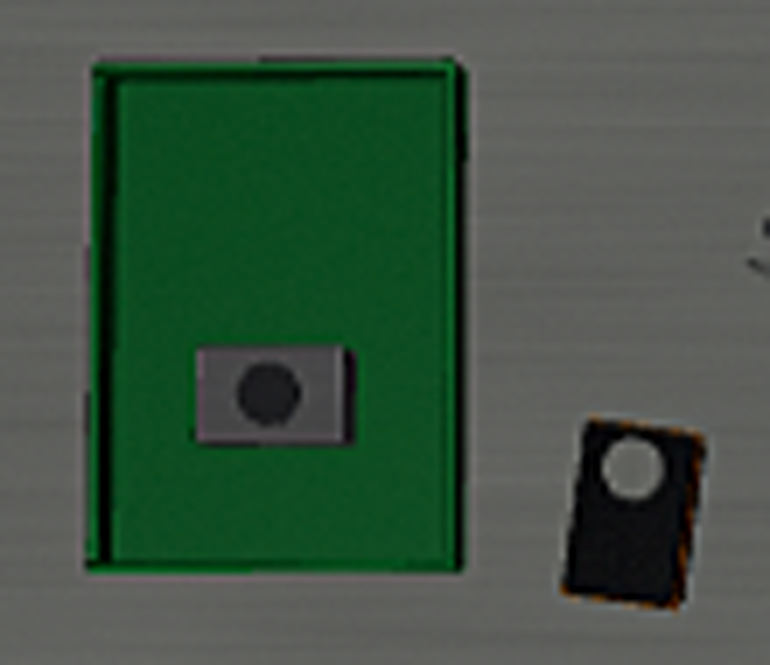

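Request:
step_arm --targets "2.5 2.13 0 0;2.5 2.13 0 0;2.5 2.13 0 0;2.5 2.13 0 0;2.5 2.13 0 0;2.5 2.13 0 0;2.5 2.13 0 0;2.5 2.13 0 0;2.5 2.13 0 0;2.5 2.13 0 0" --claw 0

```text
time_s: 0.98
tcp_pos: [0.3724, 0.3046, 0.2225]
ee_rot: [[0.944, -0.33, -0.0], [-0.33, -0.944, -0.0], [-0.0, 0.0, -1.0]]
wrist_force: [0.5, 0.2, -1.2]
gripper_width: 0.326
gripper_force: 0.0
```

Request:
step_arm --targets "2.5 2.13 0 0;2.5 2.13 0 0;2.5 2.13 0 0;2.5 2.13 0 0;2.5 2.13 0 0;2.5 2.13 0 0;2.5 2.13 0 0;2.5 2.13 0 0;2.5 2.13 0 0;2.5 2.13 0 0;0 0 0 -5.7;0 0 0 0"

```text
time_s: 1.98
tcp_pos: [0.5379, 0.0209, 0.2218]
ee_rot: [[0.972, -0.237, -0.001], [-0.237, -0.972, -0.0], [-0.001, 0.001, -1.0]]
wrist_force: [0.3, 0.6, -0.1]
gripper_width: 0.003
gripper_force: 0.0
```

```bash
python3 - <<'E'
from h import *
c=cap('wrist');save(c,'w0');crop('w0',0,0,512,384,1.56,'w0b')
s=sense();print(s['tcp_pos'],s['ee_rot'],s['time_s'])
E
```

```text
[0.53748378 0.02185148 0.22197364] [[ 9.71150656e-01 -2.38463603e-01 -1.23038059e-03]
 [-2.38463907e-01 -9.71151355e-01 -1.04319108e-04]
 [-1.17000947e-03  3.94710933e-04 -9.99999238e-01]] 2.0333
```

View pics/w0b.png

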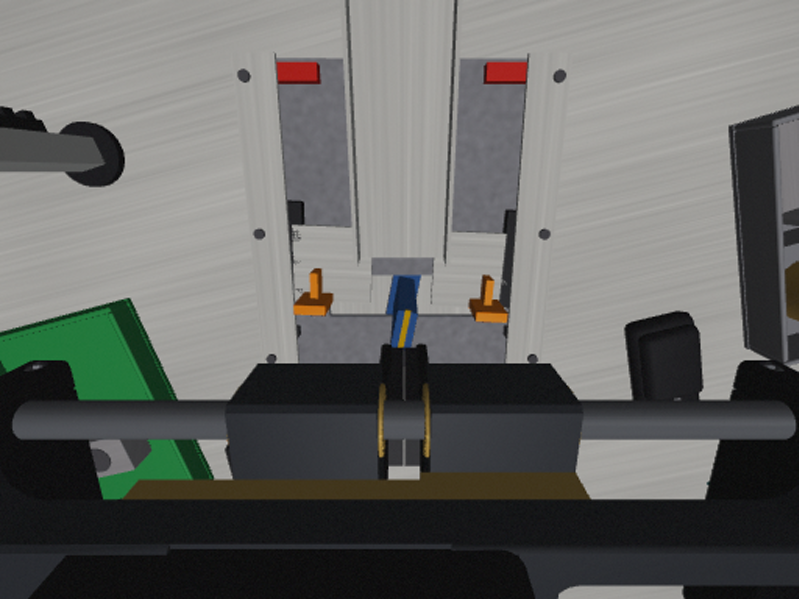

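The wrist view shows the red stop faces' lower edges at (300,82) and (505,83), the tabs' robot-side top edges at (312,314) and (489,321), and the yellow line on the key from (407,310) to (402,346).

```bash
cat >> h.py <<'E'
def go(x,y,z,yaw=None):
    "print shift in tool axes (cm) and turn to reach world pose"
    s=sense();Rt=np.array(s['ee_rot']);d=Rt.T@(np.array([x,y,z])-s['tcp_pos'])*100
    y0=np.degrees(np.arctan2(Rt[1,0],Rt[0,0]));print('shift',np.round(d,2),'turn',None if yaw is None else round(y0-yaw,2),'now',np.round(s['tcp_pos'],4),round(y0,2),'t',s['time_s'])
E
python3 - <<'E'
from h import *
P=lambda u,v,z:pt('w0',(u/1.56,v/1.56),z)
for z in(.038,):
    sl=P(300,82,z);sr=P(505,83,z)
    d=(sl-sr)[:2];yaw=np.arctan2(d[1],d[0])-np.pi/2
    x=np.array([np.cos(yaw),np.sin(yaw)]);R=np.c_[x,[-x[1],x[0]]];m=((sl+sr)/2)[:2]-.163*x
    print(np.degrees(yaw),m,np.linalg.norm(d))
    a,b=P(296,360,.054),P(278,54,.054);e=(b-a)[:2];print('edgeyaw',np.degrees(np.arctan2(e[1],e[0])))
    for n,q in dict(tl=P(312,314,.084),tr=P(489,321,.084),k0=P(407,310,.118),k1=P(402,346,.118),lipl=P(359,263,.06),lipr=P(445,263,.06),slottop=P(402,258,.038),chl=P(243,75,.054),chr=P(560,75,.054)).items():print(n,q[:2],np.round(R.T@(q[:2]-m),4))
t=m+R@[-.04,-.067];print(t);go(t[0],t[1],.2,np.degrees(yaw))
E
```

```text
-13.909160620058918 [0.51886    0.02649406] 0.15110377593898783
edgeyaw -14.732249060306545
tl [0.53325691 0.09172951] [-0.0017  0.0668]
tr [ 0.49660461 -0.03527509] [-0.0068 -0.0653]
k0 [0.5304979  0.02002417] [ 0.0129 -0.0035]
k1 [0.50642649 0.02929001] [-0.0127 -0.0003]
lipl [0.55795102 0.05113287] [0.032  0.0333]
lipr [ 0.54216134 -0.01368874] [ 0.0323 -0.0334]
slottop [0.54965993 0.01885936] [ 0.0317 -0.    ]
chl [0.7052198  0.09531769] [0.1644 0.1116]
chr [ 0.65285314 -0.12023912] [ 0.1653 -0.1102]
[ 0.4639272  -0.02892604]
shift [-5.93  6.68  2.21] turn 0.11 now [0.5375 0.0219 0.222 ] -13.8 t 2.0333
```

Request:
step_arm --targets "-2 2.23 0 0;-2 2.23 0 0;-2 2.23 0 0;0 0 3.5 0;0 0 3.5 0;0 0 3.5 0;0 0 3 0;0 0 2.5 0;0 0 0 0;1 0 0 0;0.6 0 0 0;0 0 0 0"

```text
time_s: 3.03
tcp_pos: [0.4827, -0.0315, 0.0647]
ee_rot: [[0.972, -0.235, 0.006], [-0.235, -0.972, 0.001], [0.006, -0.002, -1.0]]
wrist_force: [-0.4, 0.5, 0.7]
gripper_width: 0.003
gripper_force: 0.0
```

Request:
step_arm --targets "0.3 0 0 0;0.3 0 0 0;0.3 0 0 0;0.3 0 0 0;0.3 0 0 0;0.3 0 0 0"

```text
time_s: 3.53
tcp_pos: [0.4937, -0.0371, 0.0628]
ee_rot: [[0.972, -0.236, -0.006], [-0.236, -0.972, -0.001], [-0.006, 0.002, -1.0]]
wrist_force: [-7.4, 1.4, 4.7]
gripper_width: 0.008
gripper_force: 3.5
```

```bash
cat >> h.py <<'E'
M=np.array([.5185,.0265]);W=np.radians(-13.9);F=np.array([[np.cos(W),-np.sin(W)],[np.sin(W),np.cos(W)]])
def fx(p):return F.T@(np.array(p)[:2]-M)
E
python3 - <<'E'
from h import *
c=cap('top');save(c,'t1');crop('t1',225,85,355,215,4.6,'t1c')
s=sense();print(fx(s['tcp_pos']),s['tcp_pos'][2],s['wrist_force'],s['time_s'])
E
```

```text
[-0.00785955 -0.06750268] 0.06278554774680928 [-3.314038   -0.94630537  1.62503199] 3.5833
```

View pics/t1c.png

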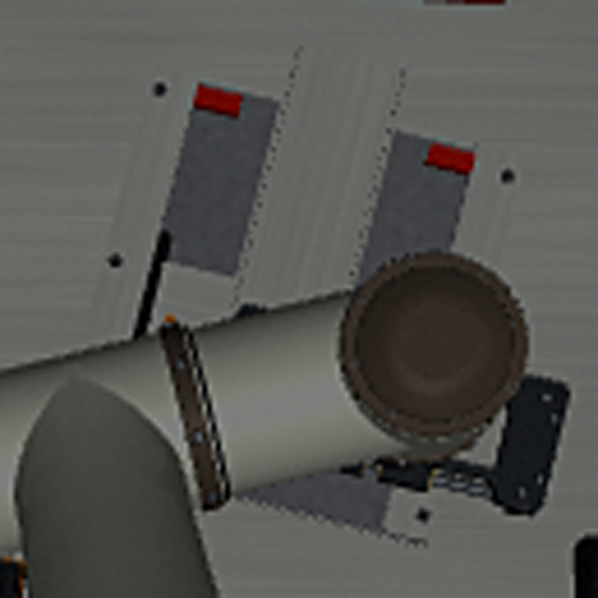

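Contact is gentle, with about 8 mm pushed on the right. I'll go on to a small lead, then cross over to the left.

Request:
step_arm --targets "0.3 0 0 0;0.3 0 0 0;0.3 0 0 0;0.2 0 0 0;-1.5 0 0 0;-1.0 0 -2 0;0 0 -3 0;0 0 -3 0;0 -3.35 0 0;0 -3.35 0 0;0 -3.35 0 0;0 -3.35 0 0"

```text
time_s: 4.58
tcp_pos: [0.5156, 0.0987, 0.1439]
ee_rot: [[0.972, -0.236, 0.004], [-0.236, -0.972, 0.002], [0.003, -0.002, -1.0]]
wrist_force: [0.7, -0.4, -1.0]
gripper_width: 0.009
gripper_force: 0.0
```

Request:
step_arm --targets "0 0 0 0;0 0 3 0;0 0 3 0;0 0 2 0;0 0 0 0;0.6 0 0 0;0.3 0 0 0;0.3 0 0 0;0.3 0 0 0;0.3 0 0 0"

```text
time_s: 5.42
tcp_pos: [0.5318, 0.0931, 0.0638]
ee_rot: [[0.972, -0.236, -0.0], [-0.236, -0.972, 0.001], [-0.001, -0.001, -1.0]]
wrist_force: [-4.9, 2.1, 3.0]
gripper_width: 0.01
gripper_force: 2.6
```

```bash
python3 - <<'E'
from h import *
s=sense();print(fx(s['tcp_pos']),s['tcp_pos'][2],s['wrist_force'],s['time_s'])
c=cap('side');save(c,'s1');crop('s1',240,160,370,260,6,'s1c')
E
```

```text
[-0.00314735  0.06787761] 0.0637562012004998 [-4.90231893  2.13216963  2.98010536] 5.4167
```

View pics/s1c.png

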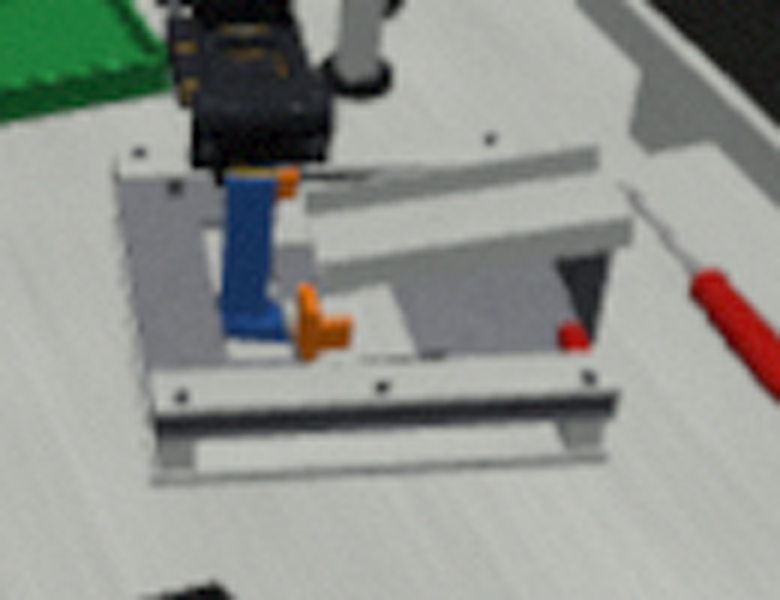

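Request:
step_arm --targets "0.3 0 0 0;0.3 0 0 0;0.3 0 0 0;0.3 0 0 0;0.3 0 0 0;0.3 0 0 0;0.1 0 0 0;0 0 0 0"

```text
time_s: 6.13
tcp_pos: [0.55, 0.0886, 0.0634]
ee_rot: [[0.972, -0.236, -0.001], [-0.236, -0.972, 0.0], [-0.001, -0.0, -1.0]]
wrist_force: [-3.5, 2.4, 2.1]
gripper_width: 0.008
gripper_force: 2.4
```

```bash
python3 - <<'E'
from h import *
s=sense();print(fx(s['tcp_pos']),s['tcp_pos'][2],s['wrist_force'],s['time_s'])
print('tr before',fx(pt('s1',(240+305/6,160+287/6),.084)))
c=cap('side');save(c,'s2')
# orange right tab track: top-left extreme of orange blob
for n in('s0','s1','s2'):
    im=cv2.imread('pics/%s.png'%('side0' if n=='s0' else n));h=cv2.cvtColor(im,cv2.COLOR_BGR2HSV)
    m=cv2.inRange(h,(5,140,90),(20,255,255));m[:,:270]=0;m[:160]=0;m[240:]=0;m[:,340:]=0
    k,l,st,ce=cv2.connectedComponentsWithStats(m);print(n,[(st[i].tolist(),ce[i].round(1).tolist()) for i in range(1,k) if st[i][4]>5])
E
```

```text
[0.015648   0.06783244] 0.06338964000825766 [-3.49990846  2.35528683  2.05316561] 6.1333
tr before [ 0.0198507  -0.06526773]
s0 [([278, 184, 3, 3, 7], [278.7, 185.1]), ([282, 207, 9, 13, 56], [284.5, 214.1])]
s1 [([286, 188, 4, 5, 14], [287.5, 189.9]), ([289, 208, 9, 12, 60], [292.6, 214.2])]
s2 [([287, 188, 8, 7, 26], [289.3, 190.2]), ([292, 207, 8, 13, 57], [294.4, 214.0])]
```

Request:
step_arm --targets "-1.5 0 0 0;-0.5 0 -2 0;0 0 -3 0;0 0 -3 0;0 3.4 0 0;0 3.4 0 0;0 3.4 0 0;0 3.35 0 0;0 0 0 0;0 0 3 0;0 0 3 0;0 0 2 0"

```text
time_s: 7.18
tcp_pos: [0.4992, -0.039, 0.0616]
ee_rot: [[0.972, -0.236, 0.001], [-0.236, -0.972, 0.0], [0.001, -0.001, -1.0]]
wrist_force: [0.5, 0.6, -0.5]
gripper_width: 0.007
gripper_force: 0.0
```

Request:
step_arm --targets "0 0 0 0;0.5 0 0 0;0.4 0 0 0;0.4 0 0 0;0.3 0 0 0;0.3 0 0 0;0.3 0 0 0;0.3 0 0 0;0.3 0 0 0;0.3 0 0 0;0.2 0 0 0;0 0 0 0"

```text
time_s: 8.18
tcp_pos: [0.5296, -0.0469, 0.0632]
ee_rot: [[0.972, -0.236, -0.004], [-0.236, -0.972, -0.001], [-0.004, 0.002, -1.0]]
wrist_force: [-4.4, -1.0, 4.1]
gripper_width: 0.004
gripper_force: 2.4
```

```bash
cat >> h.py <<'E'
def st():
    s=sense();f=F.T@np.array(s['wrist_force'])[:2]
    print(np.round(fx(s['tcp_pos'])*1000,1),round(s['tcp_pos'][2],4),'f',f.round(1),s['time_s'])
    im=cap('side')['frame'];h=cv2.cvtColor(im,cv2.COLOR_BGR2HSV)
    m=cv2.inRange(h,(5,140,90),(20,255,255));m[:,:270]=0;m[:160]=0;m[240:]=0;m[:,340:]=0
    k,l,t,ce=cv2.connectedComponentsWithStats(m);print([(t[i].tolist(),ce[i].round(1).tolist()) for i in range(1,k) if t[i][4]>5])
E
python3 -c "from h import *;st()"
```

```text
[ 28.4 -68.6] 0.0632 f [-4.1 -2.1] 8.1833
[([297, 215, 8, 5, 26], [300.4, 216.5])]
```

Request:
step_arm --targets "-1.5 0 0 0;-0.8 0 -2 0;0 0 -3 0;0 0 -3 0;0 -3.4 0 0;0 -3.4 0 0;0 -3.4 0 0;0 -3.4 0 0;0 0 0 0;0 0 3 0;0 0 3 0;0 0 2 0"

```text
time_s: 9.23
tcp_pos: [0.5408, 0.0916, 0.0615]
ee_rot: [[0.972, -0.235, 0.0], [-0.235, -0.972, 0.001], [0.0, -0.001, -1.0]]
wrist_force: [-0.6, -0.0, 0.7]
gripper_width: 0.006
gripper_force: 0.0
```

Request:
step_arm --targets "0 0 0 0;0.5 0 0 0;0.4 0 0 0;0.4 0 0 0;0.3 0 0 0;0.3 0 0 0;0.4 0 0 0;0.4 0 0 0;0.3 0 0 0;0.3 0 0 0;0.3 0 0 0;0 0 0 0"

```text
time_s: 10.23
tcp_pos: [0.576, 0.0837, 0.0635]
ee_rot: [[0.972, -0.236, 0.0], [-0.236, -0.972, 0.002], [-0.0, -0.002, -1.0]]
wrist_force: [-4.1, 4.4, 2.7]
gripper_width: 0.005
gripper_force: 2.3
```

```bash
python3 -c "from h import *;st()"
```

```text
[42.1 69.3] 0.0635 f [-5.   3.3] 10.2333
[([295, 187, 6, 3, 10], [296.9, 188.5]), ([299, 207, 9, 13, 60], [302.0, 214.0])]
```

Request:
step_arm --targets "-1.5 0 0 0;-0.9 0 -2 0;0 0 -3 0;0 0 -3 0;0 3.4 0 0;0 3.4 0 0;0 3.4 0 0;0 3.4 0 0;0 0 0 0;0 0 3 0;0 0 3 0;0 0 2 0"

```text
time_s: 11.28
tcp_pos: [0.5206, -0.0441, 0.0618]
ee_rot: [[0.972, -0.237, 0.001], [-0.237, -0.972, 0.001], [0.001, -0.001, -1.0]]
wrist_force: [-0.6, -0.3, -0.4]
gripper_width: 0.006
gripper_force: 0.0
```

Request:
step_arm --targets "0 0 0 0;0.5 0 0 0;0.4 0 0 0;0.4 0 0 0;0.4 0 0 0;0.3 0 0 0;0.4 0 0 0;0.4 0 0 0;0.3 0 0 0;0.3 0 0 0;0.3 0 0 0;0 0 0 0"

```text
time_s: 12.28
tcp_pos: [0.5552, -0.053, 0.0632]
ee_rot: [[0.972, -0.236, -0.003], [-0.236, -0.972, -0.001], [-0.003, 0.001, -1.0]]
wrist_force: [-4.6, -0.9, 2.6]
gripper_width: 0.006
gripper_force: 2.4
```

```bash
python3 -c "from h import *;st()"
```

```text
[ 54.7 -68.3] 0.0632 f [-4.3 -2. ] 12.2833
[([305, 215, 8, 5, 26], [308.2, 216.4])]
```

Request:
step_arm --targets "-1.5 0 0 0;-0.9 0 -2 0;0 0 -3 0;0 0 -3 0;0 -3.4 0 0;0 -3.4 0 0;0 -3.4 0 0;0 -3.4 0 0;0 0 0 0;0 0 3 0;0 0 3 0;0 0 2 0"

```text
time_s: 13.33
tcp_pos: [0.5653, 0.0858, 0.0612]
ee_rot: [[0.972, -0.235, 0.001], [-0.235, -0.972, 0.001], [0.001, -0.001, -1.0]]
wrist_force: [0.2, -0.2, -0.2]
gripper_width: 0.005
gripper_force: 0.0
```

Request:
step_arm --targets "0 0 0 0;0.5 0 0 0;0.4 0 0 0;0.4 0 0 0;0.4 0 0 0;0.3 0 0 0;0.4 0 0 0;0.3 0 0 0;0.3 0 0 0;0.3 0 0 0;0.2 0 0 0;0 0 0 0"

```text
time_s: 14.33
tcp_pos: [0.5985, 0.0775, 0.0634]
ee_rot: [[0.972, -0.236, -0.002], [-0.236, -0.972, 0.001], [-0.002, -0.0, -1.0]]
wrist_force: [-4.5, 2.2, 4.5]
gripper_width: 0.003
gripper_force: 2.6
```

```bash
python3 -c "from h import *;st()"
```

```text
[65.4 68.7] 0.0634 f [-4.9  1. ] 14.3333
[([307, 207, 9, 12, 61], [309.8, 213.6])]
```

Request:
step_arm --targets "-1.5 0 0 0;-0.9 0 -2 0;0 0 -3 0;0 0 -3 0;0 3.4 0 0;0 3.4 0 0;0 3.4 0 0;0 3.4 0 0;0 0 0 0;0 0 3 0;0 0 3 0;0 0 2 0"

```text
time_s: 15.38
tcp_pos: [0.5437, -0.0498, 0.0615]
ee_rot: [[0.972, -0.237, 0.0], [-0.237, -0.972, 0.0], [0.0, -0.001, -1.0]]
wrist_force: [-0.2, 0.2, 0.0]
gripper_width: 0.007
gripper_force: 0.0
```

Request:
step_arm --targets "0 0 0 0;0.5 0 0 0;0.4 0 0 0;0.4 0 0 0;0.4 0 0 0;0.3 0 0 0;0.3 0 0 0;0.3 0 0 0;0.2 0 0 0;0.2 0 0 0;0.1 0 0 0;0 0 0 0"

```text
time_s: 16.38
tcp_pos: [0.5699, -0.0567, 0.0629]
ee_rot: [[0.972, -0.236, -0.009], [-0.236, -0.972, -0.0], [-0.009, 0.002, -1.0]]
wrist_force: [-9.5, 2.2, 7.1]
gripper_width: 0.001
gripper_force: 5.2
```

Request:
step_arm --targets "0.1 0 0 0;0.05 0 0 0;0 0 0 0"

```text
time_s: 16.63
tcp_pos: [0.5699, -0.0567, 0.063]
ee_rot: [[0.972, -0.236, -0.012], [-0.236, -0.972, 0.0], [-0.012, 0.003, -1.0]]
wrist_force: [-13.7, 5.0, 10.4]
gripper_width: 0.01
gripper_force: 7.0
```

```bash
python3 -c "from h import *;st()"
```

```text
[ 69.9 -68.5] 0.063 f [-14.5   1.5] 16.6333
[([310, 214, 8, 5, 29], [313.6, 216.0])]
```

Request:
step_arm --targets "-1.5 0 0 0;-0.9 0 -2 0;0 0 -3 0;0 0 -3 0;0 -3.4 0 0;0 -3.4 0 0;0 -3.4 0 0;0 -3.4 0 0;0 0 0 0;0 0 3 0;0 0 3 0;0 0 2 0"

```text
time_s: 17.68
tcp_pos: [0.5836, 0.0809, 0.0612]
ee_rot: [[0.972, -0.235, -0.001], [-0.235, -0.972, 0.0], [-0.001, -0.0, -1.0]]
wrist_force: [0.5, 0.0, 0.1]
gripper_width: 0.001
gripper_force: 0.0
```

Request:
step_arm --targets "0 0 0 0;0.5 0 0 0;0.5 0 0 0;0.5 0 0 0;0.3 0 0 0;0.2 0 0 0;0.2 0 0 0;0.1 0 0 0;0 0 0 0"

```text
time_s: 18.43
tcp_pos: [0.6028, 0.0762, 0.0636]
ee_rot: [[0.972, -0.236, -0.008], [-0.236, -0.972, 0.001], [-0.008, 0.001, -1.0]]
wrist_force: [-12.3, 6.9, 8.2]
gripper_width: 0.004
gripper_force: 6.8
```

Request:
step_arm --targets "0.1 0 0 0;0.1 0 0 0;0 0 0 0"

```text
time_s: 18.68
tcp_pos: [0.6028, 0.0761, 0.0636]
ee_rot: [[0.972, -0.236, -0.011], [-0.236, -0.972, 0.001], [-0.011, 0.002, -1.0]]
wrist_force: [-17.8, 9.5, 11.6]
gripper_width: 0.001
gripper_force: 9.5
```

```bash
python3 -c "from h import *;st()"
```

```text
[69.9 68.4] 0.0636 f [-19.6   5. ] 18.6833
[([309, 207, 10, 12, 64], [312.7, 213.6])]
```

Both ends read a symmetric 69.9 mm against a rising force, so the shutter is home on both stops. Next I back off to look at the key.

Request:
step_arm --targets "-2 0 0 0;-1 0 -2.5 0;0 0 -3.5 0;0 0 -3.5 0;-2.5 1.7 -2.2 0;-2.5 1.7 -2.2 0;-2.5 1.7 0 0;-2.5 1.7 0 0;0 0 0 0" --claw 4.5

```text
time_s: 19.48
tcp_pos: [0.4618, 0.0376, 0.2031]
ee_rot: [[0.972, -0.236, 0.0], [-0.236, -0.972, 0.002], [-0.0, -0.001, -1.0]]
wrist_force: [-0.6, 0.9, -0.6]
gripper_width: 0.5
gripper_force: 0.0
```

```bash
python3 - <<'E'
from h import *
c=cap('wrist');save(c,'w1');crop('w1',110,30,420,262,2.5,'w1b');s=sense();print(fx(s['tcp_pos']),s['tcp_pos'],s['time_s'])
E
```

```text
[-0.05523029 -0.00126776] [0.46458249 0.03853723 0.20334321] 19.5333
```

View pics/w1b.png

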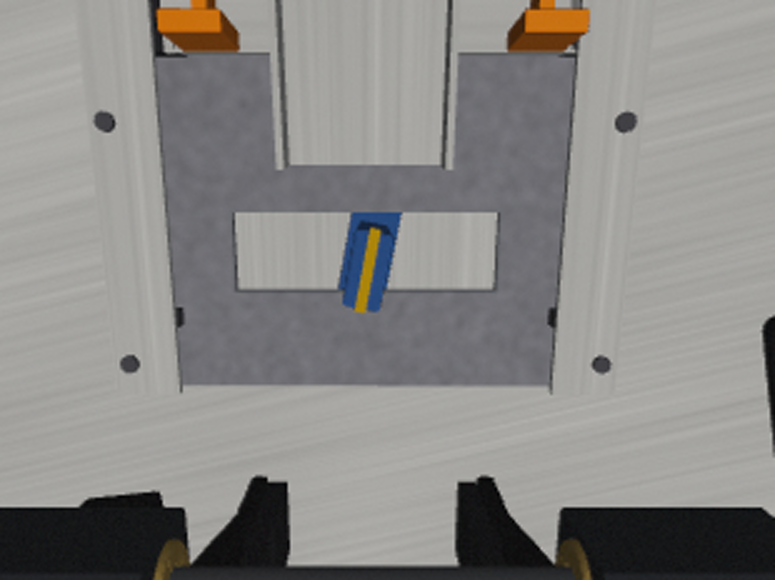

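The slot is now fully clear, with corners at (234,212), (497,211), (497,291) and (236,291). The key's yellow line runs from (375,228) to (361,312), and both tabs are level at the far end.

```bash
python3 - <<'E'
from h import *
P=lambda u,v,z:pt('w1',(110+u/2.5,30+v/2.5),z)[:2]
q=[P(*a,.038) for a in((234,212),(497,211),(497,291),(236,291))];m=sum(q)/4
d=q[0]-q[1]+q[3]-q[2];yaw=np.arctan2(d[1],d[0])-np.pi/2
print('slot',m,np.degrees(yaw),np.linalg.norm(q[0]-q[1]),np.linalg.norm(q[1]-q[2]))
R=np.array([[np.cos(yaw),-np.sin(yaw)],[np.sin(yaw),np.cos(yaw)]])
a,b=P(375,228,.118),P(361,312,.118);k=(a+b)/2;kd=a-b
ky=np.degrees(np.arctan2(kd[1],kd[0]));print('key',k,R.T@(k-m),ky,np.linalg.norm(kd))
for t in((198,49),(547,49)):print('tab bottom z48',R.T@(P(*t,.048)-m))
go(k[0],k[1],.2,ky)
E
```

```text
slot [0.51784531 0.02661438] -13.547103288913476 0.12161129056218552 0.036825142149481224
key [0.51660878 0.02554034] [-0.00095054 -0.00133381] -23.328660578256414 0.03006359577660356
tab bottom z48 [0.08435807 0.07024173]
tab bottom z48 [ 0.08406983 -0.07656625]
shift [5.36 0.04 0.35] turn 9.71 now [0.4646 0.0385 0.2033] -13.62 t 19.5333
```

Request:
step_arm --targets "2.7 0 0 0;2.66 0 0 0;0 0 0 5;0 0 0 4.7;0 0 0 0;0 0 3.5 0;0 0 3.5 0;0 0 2.5 0;0 0 1.5 0;0 0 0.9 0;0 0 0 0;0 0 0 0"

```text
time_s: 20.53
tcp_pos: [0.5192, 0.0271, 0.0831]
ee_rot: [[0.919, -0.394, 0.001], [-0.394, -0.919, -0.0], [0.001, -0.0, -1.0]]
wrist_force: [-0.4, -0.4, -0.3]
gripper_width: 0.516
gripper_force: 0.0
```

```bash
python3 - <<'E'
from h import *
go(.5166,.0255,.084,-23.3);print(sense()['wrist_force'])
E
```

```text
shift [-0.17  0.25 -0.09] turn 0.09 now [0.5192 0.0271 0.0831] -23.21 t 20.5333
[-0.35792198 -0.44151783 -0.30053752]
```

Request:
step_arm --targets "-0.15 0.2 0 0;0 0 0 0"

```text
time_s: 20.7
tcp_pos: [0.5167, 0.0258, 0.0839]
ee_rot: [[0.919, -0.395, 0.003], [-0.395, -0.919, 0.001], [0.002, -0.002, -1.0]]
wrist_force: [-0.3, 0.1, -0.4]
gripper_width: 0.515
gripper_force: 0.0
```

Request:
step_arm --targets "0 0 0 0;0 0 0 0;0 0 0 0;0 0 0 0;0 0 0 0;0 0 0 0;0 0 0 0;0 0 0 0;0 0 -0.4 0;0 0 0 0" --claw 0.5

```text
time_s: 21.53
tcp_pos: [0.5158, 0.0256, 0.0866]
ee_rot: [[0.918, -0.396, -0.0], [-0.396, -0.918, 0.0], [-0.0, 0.0, -1.0]]
wrist_force: [-0.2, -0.4, -2.6]
gripper_width: 0.16
gripper_force: 29.9
```

Request:
step_arm --targets "0 0 0 6.7;0 0 0 6.7;0 0 0 6.7;0 0 0 6.7;0 0 0 6.7;0 0 0 6.7;0 0 0 6.7;0 0 0 6.7;0 0 0 6.7;0 0 0 6.7;0 0 0 6.7;0 0 0 6.5"

```text
time_s: 22.53
tcp_pos: [0.5155, 0.0255, 0.0861]
ee_rot: [[-0.239, -0.971, -0.001], [-0.971, 0.239, -0.0], [0.0, 0.001, -1.0]]
wrist_force: [0.3, -0.1, -3.3]
gripper_width: 0.157
gripper_force: 29.9
```

Request:
step_arm --targets "0 0 0 0;0 0 0 0"

```text
time_s: 22.7
tcp_pos: [0.5157, 0.0255, 0.0863]
ee_rot: [[-0.231, -0.973, -0.001], [-0.973, 0.231, -0.0], [0.0, 0.001, -1.0]]
wrist_force: [0.8, 0.0, -2.3]
gripper_width: 0.158
gripper_force: 29.9
```

```bash
python3 - <<'E'
from h import *
go(.5178,.0266,.087,-103.6);s=sense();print(s['wrist_force'],s['moment'],s['joints'],s['gripper_width'])
E
```

```text
shift [-0.15 -0.18 -0.07] turn 0.26 now [0.5157 0.0255 0.0863] -103.34 t 22.7
[ 0.8207376   0.03147159 -2.32650736] [ 0.1323105  -0.063583   -0.00044119] [ 2.08575811e+01  2.00174637e+01 -2.50509533e+01 -1.16267423e-02
 -4.49696128e+01 -3.41850376e+01] 0.15848732176418293
```

Request:
step_arm --targets "-0.1 -0.18 0 0.3;0 0 -0.5 0;0 0 -0.5 0;0 0 -0.5 0;0 0 0 0"

```text
time_s: 23.12
tcp_pos: [0.519, 0.0264, 0.1031]
ee_rot: [[-0.238, -0.971, 0.003], [-0.971, 0.238, 0.001], [-0.001, -0.003, -1.0]]
wrist_force: [-0.2, 0.2, -2.3]
gripper_width: 0.158
gripper_force: 29.9
```

Request:
step_arm --targets "0 0 -1 0;0 0 -1 0;0 0 -1 0;0 0 -2 0;0 0 -2.5 0;0 0 -2.5 0;0 0 0 0;0 0 0 0"

```text
time_s: 23.78
tcp_pos: [0.5189, 0.0266, 0.2038]
ee_rot: [[-0.238, -0.971, 0.005], [-0.971, 0.238, 0.002], [-0.003, -0.004, -1.0]]
wrist_force: [-0.3, 0.2, -4.8]
gripper_width: 0.161
gripper_force: 29.9
```

```bash
python3 - <<'E'
from h import *
s=sense();print(s['tcp_pos'],s['wrist_force'])
P=lambda u,v,z:pt('top0',(130+u/7,145+v/7),z)[:2]
q=[P(*a,.03) for a in((93,62),(465,60),(463,572),(87,571))];m=sum(q)/4
d=q[0]-q[3]+q[1]-q[2];print('tray',m,np.degrees(np.arctan2(d[1],d[0])),np.linalg.norm(q[0]-q[1]),np.linalg.norm(q[0]-q[3]))
b=sum(P(*a,.032) for a in((196,346),(345,346),(345,442),(195,442)))/4;print('block',b)
E
```

```text
[0.51887001 0.02656507 0.20376326] [-0.2518065   0.15209919 -4.8236398 ]
tray [0.45754082 0.34981263] 1.0900772415250595 0.1532593220160542 0.2085236778139042
block [0.42507789 0.35121905]
```

```bash
python3 - <<'E'
from h import *
print('post',pt('top0',(320*.64,178*.64),.0),pt('top0',(312*.64,146*.64),.17))
go(.5025,.3505,.2038,-89.5)
E
```

```text
post [0.68583165 0.25776809 0.        ] [0.70021201 0.24836868 0.17      ]
shift [-31.07   9.31   0.05] turn -14.29 now [0.5189 0.0266 0.2038] -103.79 t 23.7833
```

Request:
step_arm --targets "-1.4 0.4 0 0;-2.8 0.85 0 0;-2.8 0.85 0 0;-2.8 0.85 0 0;-2.8 0.85 0 0;-2.8 0.85 0 0;-2.8 0.85 0 0;-2.8 0.85 0 0;-2.8 0.85 0 0;-2.8 0.85 0 0;-2.8 0.85 0 0;-1.67 0.41 0 0"

```text
time_s: 24.78
tcp_pos: [0.5006, 0.3523, 0.1996]
ee_rot: [[-0.237, -0.972, -0.002], [-0.972, 0.237, -0.001], [0.002, 0.002, -1.0]]
wrist_force: [0.7, -0.4, -2.7]
gripper_width: 0.158
gripper_force: 29.9
```

Request:
step_arm --targets "0 0 0 -5;0 0 0 -5;0 0 0 -4.3;0 0 0 0;0 0 0 0"

```text
time_s: 25.2
tcp_pos: [0.5013, 0.3495, 0.2005]
ee_rot: [[0.006, -1.0, -0.002], [-1.0, -0.006, -0.002], [0.002, 0.002, -1.0]]
wrist_force: [0.3, 0.4, -3.3]
gripper_width: 0.158
gripper_force: 29.9
```

```bash
python3 - <<'E'
from h import *
go(.5025,.3505,.0815,-89.5);print(sense()['gripper_width'])
c=cap('wrist');save(c,'w2');s=cap('side');save(s,'s3');a=c['frame'];b=s['frame'][110:250,180:370]
cv2.imwrite('pics/w2b.png',np.vstack([cv2.resize(a,(456,342)),cv2.resize(b,(456,252))[:252]]))
E
```

```text
shift [-0.12 -0.14 11.9 ] turn -0.13 now [0.5013 0.3495 0.2005] -89.63 t 25.2
0.15751636737186092
```

View pics/w2b.png

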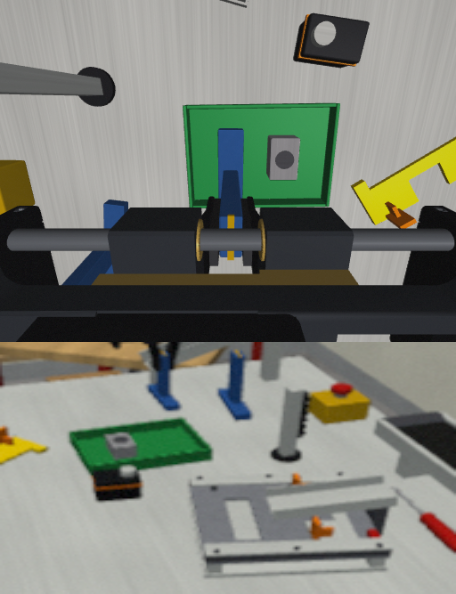

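Request:
step_arm --targets "-0.1 -0.1 2 0;0 0 2.5 0;0 0 2.5 0;0 0 2 0;0 0 1.2 0;0 0 0.7 0;0 0 0.4 0;0 0 0.3 0;0 0 0 0;0 0 0 0"

```text
time_s: 26.13
tcp_pos: [0.5032, 0.3515, 0.0864]
ee_rot: [[0.009, -1.0, 0.001], [-1.0, -0.009, 0.001], [-0.001, -0.001, -1.0]]
wrist_force: [1.2, -0.1, -2.8]
gripper_width: 0.154
gripper_force: 29.9
```

Request:
step_arm --targets "0 0 0.1 0;0 0 0.1 0;0 0 0 0;0 0 0 0"

```text
time_s: 26.47
tcp_pos: [0.5027, 0.3512, 0.0838]
ee_rot: [[0.009, -1.0, 0.0], [-1.0, -0.009, 0.0], [-0.0, -0.0, -1.0]]
wrist_force: [0.3, -0.3, -2.9]
gripper_width: 0.162
gripper_force: 29.9
```

Request:
step_arm --targets "0 0 0.1 0;0 0 0.1 0;0 0 0 0;0 0 0 0"

```text
time_s: 26.8
tcp_pos: [0.5026, 0.351, 0.0814]
ee_rot: [[0.009, -1.0, -0.0], [-1.0, -0.009, -0.0], [0.0, 0.0, -1.0]]
wrist_force: [0.3, 0.0, -2.9]
gripper_width: 0.156
gripper_force: 29.9
```

Request:
step_arm --targets "0 0 0.1 0;0 0 0 0;0 0 0 0"

```text
time_s: 27.05
tcp_pos: [0.5027, 0.3511, 0.0804]
ee_rot: [[0.009, -1.0, -0.0], [-1.0, -0.009, -0.0], [0.0, 0.0, -1.0]]
wrist_force: [-0.3, 0.7, -2.5]
gripper_width: 0.162
gripper_force: 29.9
```

Request:
step_arm --targets "0 0 0.1 0;0 0 0 0;0 0 0 0"

```text
time_s: 27.3
tcp_pos: [0.5028, 0.3512, 0.0797]
ee_rot: [[0.009, -1.0, 0.0], [-1.0, -0.009, 0.0], [-0.0, -0.0, -1.0]]
wrist_force: [0.8, -0.2, -2.5]
gripper_width: 0.16
gripper_force: 29.9
```

Request:
step_arm --targets "0 0 0.1 0;0 0 0 0;0 0 0 0"

```text
time_s: 27.55
tcp_pos: [0.503, 0.3511, 0.0796]
ee_rot: [[0.009, -1.0, 0.001], [-1.0, -0.009, 0.0], [-0.0, -0.001, -1.0]]
wrist_force: [-1.4, -1.8, 6.0]
gripper_width: 0.157
gripper_force: 30.0
```

The foot is on the floor. Next I release and rise.

Request:
step_arm --targets "0 0 0 0;0 0 0 0;0 0 0 0;0 0 0 0;0 0 0 0;0 0 0 0" --claw 4.5

```text
time_s: 28.05
tcp_pos: [0.5027, 0.3512, 0.0783]
ee_rot: [[0.009, -1.0, -0.0], [-1.0, -0.009, -0.0], [0.0, 0.0, -1.0]]
wrist_force: [-0.2, -1.1, 0.1]
gripper_width: 0.486
gripper_force: 0.0
```

Request:
step_arm --targets "0 0 -0.5 0;0 0 -1 0;0 0 -2 0;0 0 -3 0;0 0 -3 0;0 0 -3 0;0 0 0 0;0 0 0 0;0 0 0 0"

```text
time_s: 28.8
tcp_pos: [0.5023, 0.3509, 0.2038]
ee_rot: [[0.009, -1.0, -0.0], [-1.0, -0.009, 0.001], [-0.001, 0.0, -1.0]]
wrist_force: [0.1, 0.5, -0.5]
gripper_width: 0.517
gripper_force: 0.0
```

```bash
python3 - <<'E'
from h import *
c=cap('wrist');save(c,'w3');s=cap('side');save(s,'s4');a=c['frame'];b=s['frame'][110:250,180:370]
cv2.imwrite('pics/w3b.png',np.vstack([cv2.resize(a,(456,342)),cv2.resize(b,(456,252))]))
print(sense()['wrist_force'],sense()['gripper_width'])
E
```

```text
[-0.95679343 -0.68750975 -0.41795994] 0.5145887590186796
```

View pics/w3b.png

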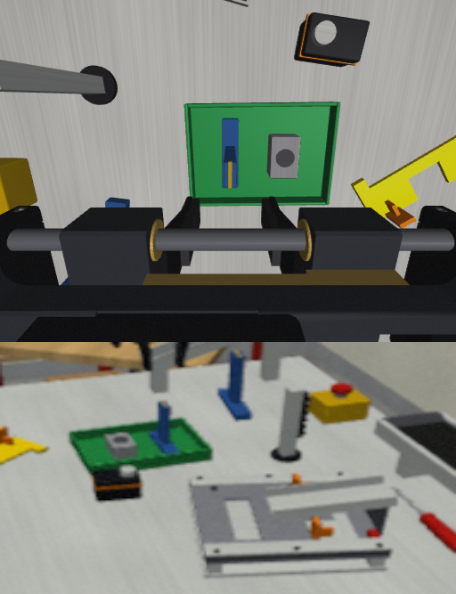

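The key stands upright in the tray, with its foot at (230,155) clear of the walls and of the block at (284,156). The shutter is still open.

```bash
python3 -c "from station import r;print(r.finish_job())"
```

```text
the job is handed in; nothing more can be done
None
```

I handed the job in at about 29 s, though no verdict came back: the last pictures show the shutter fully open, the key upright and released in the green tray, and the block and servo where they were; the mouse was out of frame.

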